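# Pulse the grinding cup on the blender base

## Task

Fit the closed steel grinding cup on the blender base: feel its three lugs down through the three notches of the collar until it sits fully home, then twist it clockwise (seen from above) against the spring to the pulse position, halfway to the lock, and never let it click into the lock. Finish while still gripping the cup and holding it steady at pulse; do not let go, because the spring would turn it back. Leave the bowl, mug, jar and spatula where they are.

Things in the scene. Friction and masses are not known exactly. Their poses are not given: they have to be found in the camera images.
- cup: Closed steel grinding cup, 88 mm high, about 0.4 kg, standing right way up for fitting, its black blade holder below. From 25 mm up it is a plain steel cylinder 63 mm across, gripped from above at any angle (60 mm up is good). Origin: centre of the underside; z up its axis; x along one of its three lugs. Three small ribs on the top point along the lugs.
- cup_lug (a point): Outer tip of the lug on the cup's x axis, 43.5 mm from the axis, 7.5 mm above the underside. The cup has three black lugs 120 degrees apart, each 12 mm wide and 5 mm high (5 to 10 mm above the underside). The blade holder is 72 mm across from 12 to 25 mm up and narrows to 66 mm at the underside.
- blender: Motor base of the blender, black and steel, fixed to the counter by suction feet: 124 mm across the foot, 129 mm high, grey collar 116 mm across. In its top is a round well 17 mm deep, wall radius 45.5 mm. Origin: centre of the underside, on the counter; z up; x through the middle of one of the three notches in the collar.
- blender_seat (a point): Centre of the well's floor, 112 mm above the base's underside: the cup's origin is here when the cup is fully home, and stays here as it turns. Same axes as the base. Three lips, 5 mm thick, flush with the collar's top, reach in to radius 37.5 mm; turned, the lugs lie under them with 2 mm up-and-down play.
- blender_notch (a point): Middle of the notch on the base's x axis, 42 mm from the axis, at the height of the collar's top; a broad steel mark beside it. Three notches, 120 degrees apart, each 28 degrees (about 19 mm) wide. The cup goes down when its lugs are over the notches: cup x along base x, or 120 degrees either way, with 5 degrees of play.
- blender_pulse (a point): The thin steel pulse mark on the collar, 33 degrees clockwise (seen from above) of that notch, 51.5 mm from the axis; each notch has one. A lug turned here is at pulse (good from 23 to 42 degrees). The first 12 degrees turn freely, then the lugs push a sprung switch ring: 0.1 Nm at first, about 0.33 Nm at pulse. Let go, the cup turns back.
- blender_lock (a point): The lock mark, two thin steel lines on the collar 67 degrees clockwise of that notch, 51.5 mm from the axis; each notch has one. From about 45 degrees on, sprung pawls are felt as extra resistance (up to 0.8 Nm in all), and at about 67 degrees they click in behind the lugs: the lock.
- switch (a joint): Turn of the sprung switch ring inside the collar, in rad, growing clockwise seen from above: 0 at rest, 0.37 at pulse, about 0.96 at the lock click. Once the lugs push it, it reads 0.21 rad (12 degrees) less than the cup's clockwise turn from the middle of the notch.
- bowl: White bowl, 130 mm across, 55 mm high, a bystander beyond the work. Origin: centre of the underside.
- mug: Blue mug, 80 mm across, 90 mm high, a bystander beyond the work. Origin: centre of the underside.
- jar: Amber glass jar with steel cap, 52 mm across, 100 mm high, a bystander beyond the work. Origin: centre of the underside.
- spatula: Wooden spatula, about 10 mm thick, lying flat in the middle of the work, between cup and base, a bystander. Origin: on its underside.
Things that resemble listed ones, but are neither listed nor needed, are in the scene too. Of the things that look like the cup, take the one that is nearest to the robot's base at the start.

How it is judged:
On the way, in this order (a step that is already met when the one before it is completed fails the run):
1. the cup is lifted off the counter (height (world z) of cup above 0.05 m), for 0.1 s.
2. the cup sits fully home in the well, its lugs through the notches (distance between cup and blender_seat below 0.004 m and angle between cup's own z axis and vertical below 0.06 rad), for 0.1 s.
At the end, for the whole second after the job is handed in: For the whole last second the cup sits in the well (underside within 4 mm of the seat, within 2.5 mm of the axis, upright within 0.06 rad), the switch ring stands still at pulse (0.17 to 0.56 rad, turning slower than 0.1 rad/s), and the fingers still grip the cup (over 3 N) (all of step 2 and horizontal distance between cup and blender_seat below 0.0025 m and value of joint switch between 0.17 and 0.56 rad and velocity of joint switch between -0.1 and 0.1 rad/s and contact force between the fingers and cup above 3 N); the arm keeps its last pose, push and grip.
It fails at once if the cup is twisted on into the lock (value of joint switch above 0.93 rad).
It fails at once if a bystander is pushed away (over 30 mm) (distance of any of bowl, mug, jar, spatula from where it was at the start of the episode above 0.03 m).
It also fails if it takes over 40 s, if anything falls off the work surface, if the arm or the gripper's body presses on something with over 40 N, if the wrist force passes 120 N, or if a joint passes its speed limit or range.

## Robot

A 7-joint arm with a two-finger parallel gripper is mounted at the origin on the work surface. World frame = base frame: x ahead of the robot, y to its left, z up, the work surface at z = 0. Lengths are in m, angles in rad, forces in N, time in s.
With the tool pointing down it reaches from about 0.4 to 0.875 m from the base axis. Payload 6.5 kg.
Tool frame: the origin (TCP) lies on the centre line of the jaws, within the pads' length; the fingertips stand 19 mm ahead of it and the grasp point (between the pads) is the TCP; z points along the fingers, y is the line along which they close (so a half turn about z gives the same grasp; the last joint's range is limited). The gripper opens to 85 mm and grips with 20 to 120 N. Pads are 22 mm wide; open, the fingers measure 114 mm over their backs; the gripper's body (76 mm by 85 mm) begins 54 mm behind the grasp point. The pads swing forward as they close: fully open they stand 13 mm farther back than shut.
Start: joints at [1.035, 0.536, -0.004, 1.538, 0.003, 1.067, -0.071], TCP at [0.294, -0.58, 0.25] pointing down, gripper open.
Joint ranges: [-2.7, 2.7], [-0.37, 2.16], [-1.27, 1.26], [0.24, 2.4], [-1.31, 4.45], [0.19, 1.91], [-2.76, 2.76]. Speed limits (rad/s): [2.39, 2.39, 3.14, 3.14, 3.14, 3.14, 3.14].

## Interface

Orientations are given as a 3x3 rotation matrix whose columns are the frame's x, y, z axes.
In Python, from workcell import sense, grab_frame, get_calibration, sign_off gives the robot as it stands.
- The arm moves only by the tool step_arm, never from a script. Its argument "rows" is a list of rows, each a list of 7 numbers: the opening, from -1 (shut) to 1 (fully open), then the shift along the tool's x, y, z each as a share of 0.15 m, from -1 to 1, then the turn, a rotation vector about the tool's x, y, z each as a share of pi/2 rad, from -1 to 1. In form: [[fingers, dx, dy, dz, wx, wy, wz], ...]. A call has exactly 8 rows; each row shifts and turns the commanded pose from where the row before left it, along the tool's axes as they then stand; what a row does not reach is not made up. A row lasts 1/10 s, in which the tool goes at most 50 mm and 8.59 degrees, less where a joint would pass 70% of its speed; a pose out of reach is approached as far as the arm can. A call with a number of a shift or a turn outside -1 to 1 is refused whole. A call with a gripper value outside its range is refused whole. The fingers move at their own pace and stop on an object; "newtons" is the grip in N (left out, the last holds). Time passes only in rows, so rows that do not move let the fingers close, or fill a call up. It gives the time, the measured TCP pose, the force, the opening and the grip force at its end, in the units of the state.
- sense(): the state, without advancing time (a new reading comes with each control period).
- grab_frame(name): name is "scene" or "top" or "wrist"; returns the picture (420x560x3 uint8, red, green, blue); there is no depth.
- get_calibration(name): a dict with "camera_matrix" (3x3 intrinsics, pixels), "origin" and "attitude" of the camera in the world. Camera axes: x right, y down, z forward; pixel columns grow to the right and rows downward; lengths in m; the calibration is good to about 2 mm. A picture is of the moment at which its call begins: read the wrist's pose just before it. get_calibration takes no time and is no camera call; for the wrist camera it gives the pose at the moment of the call.
- sign_off(): hands the job in; it is judged then, once.
The state is a dict: "time_s": time; "joint_pos": joint angles; "joint_velocities": joint speeds; "joint_torque": joint torques, N m; "tcp_pos": TCP position; "tool_rot": TCP orientation; "wrist_force": force on the tool from outside, world axes, zero at the start; "ft_torque": the same for the moment, N m; "finger_gap": finger opening in m; "finger_force": force on a finger pad.
Only numpy, scipy, OpenCV 4.12 (cv2) and the standard library are available. Lean on these libraries where they do the work, as an engineer would, in place of code of your own. Each camera call takes 0.05 s, during which the arm holds its last target. There are 200 camera calls.

## Working session

There is one attempt and no reset: what is moved stays moved. The work goes in short steps, Python scripts to look and compute and a tool call to move; the robot and the scene stay as the last step left them, time stands still between calls to the robot, and variables do not carry over. Pictures are saved under pics/ and viewed, at most 10 in all, crops included, and the job is handed in when it is done.

Besides the shell and the picture viewer there is one more tool, called in YAML: its name, and indented under it one key for each argument. step_arm: Moves the arm, as the interface text tells. Its arguments: {"type":"object","properties":{"rows":{"type":"array"},"newtons":{"type":"number"}},"required":["rows"]}

```bash
mkdir -p pics; python3 - <<'E'
from workcell import *
import cv2,numpy as np
np.set_printoptions(precision=4,suppress=True)
s=sense();print(s['time_s'],s['tcp_pos'],s['tool_rot'],s['finger_gap'])
for n in('scene','top'):
    c=get_calibration(n);print(n,c)
    cv2.imwrite(f'pics/{n}0.png',grab_frame(n)[:,:,::-1])
E
```

```text
0.0 [ 0.294  -0.5791  0.2494] [[ 0.8916  0.4528 -0.0009]
 [ 0.4528 -0.8916  0.0015]
 [-0.0001 -0.0017 -1.    ]] 0.0856134955983033
scene {'camera_matrix': array([[476.1994,   0.    , 279.4068],
       [  0.    , 476.1994, 207.6213],
       [  0.    ,   0.    ,   1.    ]]), 'origin': array([ 1.6275, -0.0266,  0.7986]), 'attitude': array([[-0.0291,  0.5827, -0.8121],
       [ 0.9994, -0.0002, -0.036 ],
       [-0.0211, -0.8127, -0.5824]])}
top {'camera_matrix': array([[509.9581,   0.    , 276.8505],
       [  0.    , 509.9581, 211.8459],
       [  0.    ,   0.    ,   1.    ]]), 'origin': array([ 0.4826, -0.0483,  1.3167]), 'attitude': array([[ 0.0116, -0.9922,  0.1242],
       [-0.9999, -0.0122, -0.0042],
       [ 0.0057, -0.1241, -0.9923]])}
```

View pics/top0.png

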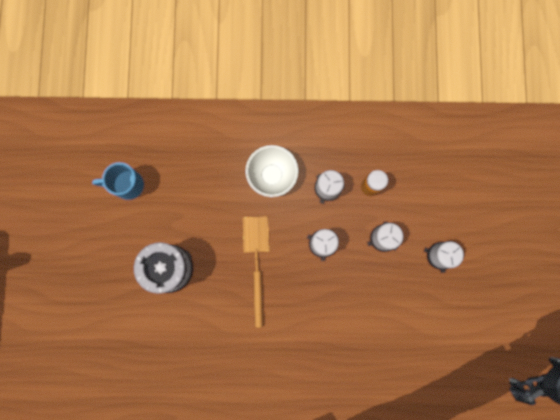

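View pics/scene0.png

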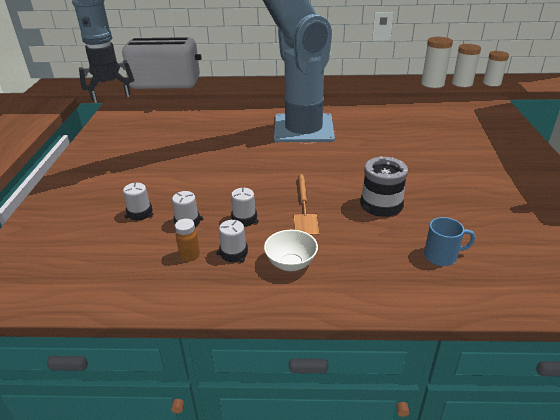

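The top picture shows four lookalikes, with top discs at about (330,185), (325,243), (388,237) and (448,255). The jar is at (376,181), the blender at (160,268), the spatula at (257,270), the bowl at (272,170) and the mug at (122,180). Next I'll measure which cup is nearest to the robot's base.

```bash
cat > h.py <<'E'
from workcell import *
import cv2,numpy as np
np.set_printoptions(precision=4,suppress=True)
def ray(c,uv,z):
    uv=np.atleast_2d(np.asarray(uv,float)); K=c['camera_matrix']
    d=np.c_[uv,np.ones(len(uv))]@np.linalg.inv(K).T@c['attitude'].T
    return c['origin']+d*((z-c['origin'][2])/d[:,2])[:,None]
def proj(c,p):
    q=(np.atleast_2d(p)-c['origin'])@c['attitude']@c['camera_matrix'].T
    return q[:,:2]/q[:,2:]
E
python3 - <<'E'
from h import *
c=get_calibration('top'); im=cv2.imread('pics/top0.png')
hsv=cv2.cvtColor(im,cv2.COLOR_BGR2HSV)
m=((hsv[...,1]<45)&(hsv[...,2]>150)).astype(np.uint8)
cs,_=cv2.findContours(m,cv2.RETR_EXTERNAL,cv2.CHAIN_APPROX_NONE)
for k in cs:
    if cv2.contourArea(k)>150:
        (x,y),r=cv2.minEnclosingCircle(k); p=ray(c,(x,y),.088)[0]
        print((x,y,r),p[:2],np.hypot(*p[:2]))
print('base',ray(c,(160,268),.129),ray(c,[(257,218),(258,325)],.01))
crop=cv2.resize(im[195:295,285:485],None,fx=4,fy=4,interpolation=cv2.INTER_CUBIC)
cv2.imwrite('pics/crop1.png',crop)
E
```

```text
(158.44203186035156, 267.5579833984375, 25.190671920776367) [0.4986 0.2282] 0.5483333448022952
(448.7181396484375, 255.36119079589844, 14.346686363220215) [ 0.5359 -0.4684] 0.7117695860999319
(324.3288879394531, 242.02471923828125, 13.295038223266602) [ 0.5644 -0.1688] 0.5891613246872259
(388.7200012207031, 236.0, 13.667520523071289) [ 0.5809 -0.3245] 0.6653963990913998
(377.5, 179.5, 10.12432861328125) [ 0.7193 -0.2992] 0.7790380024106177
(329.5856018066406, 182.6506805419922, 13.482181549072266) [ 0.71   -0.1817] 0.7328567287775642
(271.7237548828125, 170.59132385253906, 26.324485778808594) [ 0.7382 -0.0397] 0.739277315202514
base [[0.4971 0.2153 0.129 ]] [[ 0.6295 -0.0028  0.01  ]
 [ 0.3591 -0.0098  0.01  ]]
```

View pics/crop1.png

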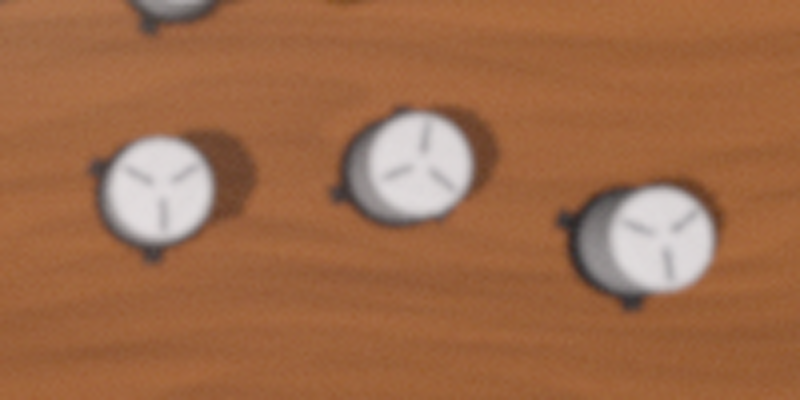

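I choose the cup at top pixel (324,242): it is nearest, 0.589 m from the base, against 0.665, 0.712 and 0.733 m for the others. The crop shows it upright, ribs visible, with one lug pointing to about -x. I'm moving over to it.

step_arm:
  rows:
    - [1,0.3,-0.16,0,0,0,0]
    - [1,0.3,-0.16,0,0,0,0]
    - [1,0.3,-0.16,0,0,0,0]
    - [1,0.3,-0.16,0,0,0,0]
    - [1,0.3,-0.16,0,0,0,0]
    - [1,0.3,-0.16,0,0,0,0]
    - [1,0.3,-0.16,0,0,0,0]
    - [1,0.3,-0.16,0,0,0,0]

```text
time_s: 0.9
tcp_pos: [0.5243, -0.2501, 0.2501]
tool_rot: [[0.892, 0.453, -0.0], [0.453, -0.892, 0.0], [-0.0, -0.0, -1.0]]
wrist_force: [1.1, -0.7, -0.2]
finger_gap: 0.0853
finger_force: 0.0
```

```bash
python3 - <<'E'
from h import *
s=sense();print(s['time_s'],s['tcp_pos'],s['tool_rot'],s['joint_pos'])
c=get_calibration('wrist');print(c)
im=grab_frame('wrist')[:,:,::-1]; cv2.imwrite('pics/w1.png',im)
print(proj(c,[[.564,-.169,.088],[.564,-.169,0]]))
d=np.array([.564,-.169,.25])-s['tcp_pos'];print(s['tool_rot'].T@d/.15)
E
```

```text
0.9 [ 0.5243 -0.2501  0.2501] [[ 0.8917  0.4526 -0.0005]
 [ 0.4526 -0.8917  0.0001]
 [-0.0004 -0.0003 -1.    ]] [ 0.4568  0.4229 -0.1174  1.7218  0.0572  1.0007 -0.7824]
{'camera_matrix': array([[290.4197,   0.    , 280.8652],
       [  0.    , 290.4197, 210.937 ],
       [  0.    ,   0.    ,   1.    ]]), 'origin': array([ 0.5942, -0.2142,  0.3743]), 'attitude': array([[ 0.4535, -0.8472, -0.2767],
       [-0.8913, -0.4316, -0.1392],
       [-0.0015,  0.3097, -0.9508]])}
[[224.1148 123.4774]
 [237.4878 121.8081]]
[ 0.4804 -0.3624  0.0004]
```

View pics/w1.png

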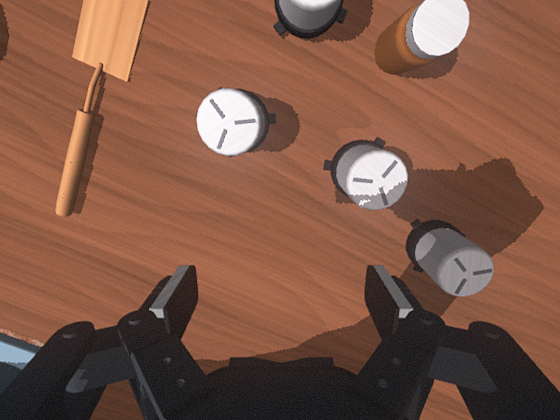

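The wrist picture shows the target cup's top at about (231,122), with ribs pointing to (215,106), (246,121) and (222,139). The grip fingers are clear. I'll measure its centre and rib angles.

```bash
cat >> h.py <<'E'
def cuptop(im,c,guess,r=.036):
    # top disc centre and rib angles (deg, mod 120), rectified onto plane of the cup's top
    z=guess[2]; S=4000.; n=int(2*r*S)
    g=(np.stack(np.meshgrid(np.arange(n),np.arange(n)),-1)-n/2+.5)/S
    P=np.concatenate([g+guess[:2],np.full(g.shape[:2]+(1,),z)],-1).reshape(-1,3)
    m=proj(c,P).reshape(n,n,2).astype(np.float32)
    return cv2.remap(im,m[...,0],m[...,1],cv2.INTER_LINEAR),g
E
python3 - <<'E'
from h import *
im=cv2.imread('pics/w1.png'); np.set_printoptions(precision=4,suppress=True)
# same pose as that picture: arm has not moved
c=get_calibration('wrist'); guess=np.array([.564,-.169,.088])
for it in range(2):
    R,g=cuptop(im,c,guess,.045); gray=cv2.cvtColor(R,cv2.COLOR_BGR2GRAY)
    w=(gray>165).astype(np.uint8); w=cv2.morphologyEx(w,cv2.MORPH_OPEN,np.ones((5,5)))
    k=max(cv2.findContours(w,cv2.RETR_EXTERNAL,cv2.CHAIN_APPROX_NONE)[0],key=cv2.contourArea)
    e=cv2.fitEllipse(cv2.convexHull(k)); print(np.array(e[1])/4,e[0])
    off=g[0,0]+np.array(e[0])/4000; guess[:2]+=off
    print(guess)
R,g=cuptop(im,c,guess,.045); gray=cv2.cvtColor(R,cv2.COLOR_BGR2GRAY)
rad=np.hypot(g[...,0],g[...,1]); d=(gray<150)&(rad<.027)
n,l,st,ce=cv2.connectedComponentsWithStats(d.astype(np.uint8))
for i in range(1,n):
    if st[i,4]>100:
        q=g[l==i]; m=q.mean(0); print(st[i,4],m,np.degrees(np.arctan2(m[1],m[0])))
cv2.imwrite('pics/rect1.png',R)
s=sense();print(s['tool_rot'].T@(guess-s['tcp_pos'])/.15)
E
```

```text
[59.1656 59.8595] (210.0138702392578, 217.72874450683594)
[ 0.5716 -0.1594  0.088 ]
[59.1367 59.9243] (179.53610229492188, 179.50164794921875)
[ 0.5716 -0.1594  0.088 ]
629 [ 0.0088 -0.0139] -57.642625876561034
679 [-0.0158 -0.0015] -174.75240990178267
691 [0.0073 0.0137] 62.052362847280186
[ 0.4853 -0.3427  1.086 ]
```

The picture was taken while the arm was still settling, so I'll repeat it at rest, and re-check with the top view too.

```bash
cat >> h.py <<'E'
def findcup(im,c,guess,thr=165,half=.045):
    guess=np.array(guess,float)
    for it in range(3):
        R,g=cuptop(im,c,guess,half); gray=cv2.cvtColor(R,cv2.COLOR_BGR2GRAY)
        w=cv2.morphologyEx((gray>thr).astype(np.uint8),cv2.MORPH_OPEN,np.ones((5,5)))
        k=max(cv2.findContours(w,cv2.RETR_EXTERNAL,cv2.CHAIN_APPROX_NONE)[0],key=cv2.contourArea)
        e=cv2.fitEllipse(cv2.convexHull(k)); guess[:2]+=g[0,0]+np.array(e[0])/4000
    rad=np.hypot(g[...,0],g[...,1]); d=(gray<thr-15)&(rad<.026); A=[]
    n,l,st,ce=cv2.connectedComponentsWithStats(d.astype(np.uint8))
    for i in range(1,n):
        if st[i,4]>150: m=g[l==i].mean(0); A.append(np.degrees(np.arctan2(m[1],m[0])))
    return guess,np.array(e[1])/4,np.array(A)
E
python3 - <<'E'
from h import *
s=sense();c=get_calibration('wrist');print(s['tcp_pos'],s['joint_velocities'])
im=np.ascontiguousarray(grab_frame('wrist')[:,:,::-1]); cv2.imwrite('pics/w2.png',im)
p,e,a=findcup(im,c,[.567,-.165,.088]); print(p,e,a,s['tool_rot'].T@(p-s['tcp_pos'])/.15)
print(findcup(cv2.imread('pics/top0.png'),get_calibration('top'),[.565,-.168,.088]))
E
```

```text
[ 0.5303 -0.2397  0.2502] [ 0.0407 -0.0102 -0.0308  0.0171 -0.0344 -0.0035  0.167 ]
[ 0.566  -0.1714  0.088 ] [59.111  59.7622] [ -58.5037 -175.549    61.2126] [ 0.4151 -0.2895  1.0853]
(array([ 0.5648, -0.1693,  0.088 ]), array([60.117 , 61.7216]), array([], dtype=float64))
```

```bash
python3 - <<'E'
from h import *
im=cv2.imread('pics/top0.png');c=get_calibration('top')
R,g=cuptop(im,c,np.array([.497,.216,.129]),.07)
cv2.imwrite('pics/base0.png',cv2.resize(R,None,fx=1,fy=1)[:, :])
print(R.shape)
E
```

```text
(560, 560, 3)
```

View pics/base0.png

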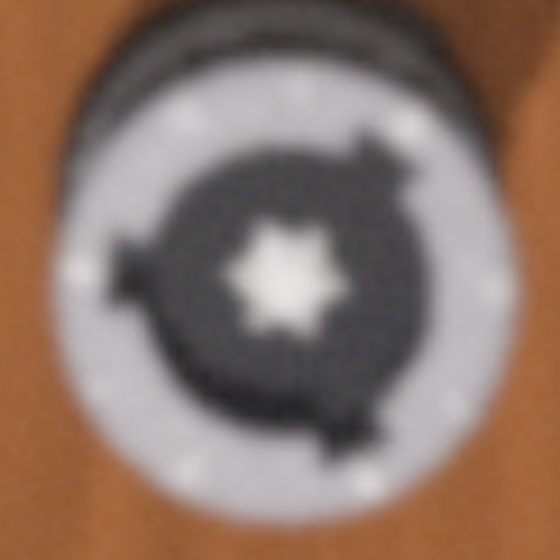

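The blender's notches stand at about -52, -173 and 67 degrees in the world. The cup's lugs are at about 62 mod 120, so the fit needs about +5 degrees. The current wrist yaw works for that, so I'm moving over the cup.

step_arm:
  rows:
    - [1,0.14,-0.1,0,0,0,0]
    - [1,0.14,-0.1,0.2,0,0,0]
    - [1,0.137,-0.095,0.2,0,0,0]
    - [1,0,0,0.2,0,0,0]
    - [1,0,0,0,0,0,0]
    - [1,0,0,0,0,0,0]
    - [1,0,0,0,0,0,0]
    - [1,0,0,0,0,0,0]

```text
time_s: 1.8
tcp_pos: [0.5603, -0.1853, 0.162]
tool_rot: [[0.892, 0.452, 0.003], [0.452, -0.892, -0.001], [0.002, 0.002, -1.0]]
wrist_force: [0.3, -0.3, 0.7]
finger_gap: 0.0852
finger_force: 0.0
```

```bash
python3 - <<'E'
from h import *
s=sense();c=get_calibration('wrist');print(s['tcp_pos'],s['joint_pos'])
im=np.ascontiguousarray(grab_frame('wrist')[:,:,::-1]); cv2.imwrite('pics/w3.png',im)
p,e,a=findcup(im,c,[.566,-.1705,.088]); print(p,e,a,s['tool_rot'].T@(p-[0,0,.028]-s['tcp_pos'])/.15)
E
```

```text
[ 0.5603 -0.1853  0.162 ] [ 0.3381  0.5449 -0.1281  1.7692  0.0905  0.8304 -0.9348]
[ 0.5667 -0.1709  0.088 ] [58.7915 59.9994] [ -61.561  -172.2676   62.2777] [ 0.08   -0.0675  0.6801]
```

step_arm:
  rows:
    - [1,0.08,-0.068,0,0,0,0]
    - [1,0,0,0,0,0,0]
    - [1,0,0,0.2,0,0,0]
    - [1,0,0,0.2,0,0,0]
    - [1,0,0,0.2,0,0,0]
    - [1,0,0,0.08,0,0,0]
    - [1,0,0,0,0,0,0]
    - [1,0,0,0,0,0,0]

```text
time_s: 2.65
tcp_pos: [0.5664, -0.1696, 0.0593]
tool_rot: [[0.892, 0.453, 0.001], [0.453, -0.892, -0.0], [0.001, 0.001, -1.0]]
wrist_force: [0.3, -0.1, -0.2]
finger_gap: 0.0856
finger_force: 0.0
```

step_arm:
  rows:
    - [-1,0,0,0,0,0,0]
    - [-1,0,0,0,0,0,0]
    - [-1,0,0,0,0,0,0]
    - [-1,0,0,0,0,0,0]
    - [-1,0,0,0,0,0,0]
    - [-1,0,0,0,0,0,0]
    - [-1,0,0,0,0,0,0]
    - [-1,0,0,0,0,0,0]
  newtons: 70

```text
time_s: 3.45
tcp_pos: [0.5673, -0.1707, 0.0604]
tool_rot: [[0.892, 0.452, 0.004], [0.452, -0.892, -0.002], [0.003, 0.003, -1.0]]
wrist_force: [-0.4, -1.4, 6.5]
finger_gap: 0.0619
finger_force: 74.9
```

step_arm:
  rows:
    - [-1,0,0,-0.2,0,0,0]
    - [-1,0,0,-0.25,0,0,0]
    - [-1,0,0,-0.25,0,0,0]
    - [-1,0,0,-0.25,0,0,0]
    - [-1,0,0,-0.25,0,0,0]
    - [-1,0,0,-0.07,0,0,0]
    - [-1,0,0,0,0,0,0]
    - [-1,0,0,0,0,0,0]

```text
time_s: 4.25
tcp_pos: [0.5643, -0.1694, 0.247]
tool_rot: [[0.892, 0.453, -0.003], [0.453, -0.892, 0.001], [-0.002, -0.002, -1.0]]
wrist_force: [-0.4, -0.2, -4.0]
finger_gap: 0.0619
finger_force: 78.4
```

step_arm:
  rows:
    - [-1,0.03,-0.25,0,0,0,0]
    - [-1,0.03,-0.25,0,0,0,0]
    - [-1,0.03,-0.25,0,0,0,0]
    - [-1,0.03,-0.25,0,0,0,0]
    - [-1,0.03,-0.25,0,0,0,0]
    - [-1,0.03,-0.25,0,0,0,0]
    - [-1,0.03,-0.25,0,0,0,0]
    - [-1,0.03,-0.2,0,0,0,0]

```text
time_s: 5.05
tcp_pos: [0.4627, 0.1092, 0.2466]
tool_rot: [[0.891, 0.454, -0.004], [0.454, -0.891, -0.0], [-0.004, -0.002, -1.0]]
wrist_force: [-0.2, -0.3, -5.0]
finger_gap: 0.0618
finger_force: 78.8
```

step_arm:
  rows:
    - [-1,0,0,0,0,0,0]
    - [-1,0,0,0,0,0,0]
    - [-1,0,0,0,0,0,0]
    - [-1,0,0,0,0,0,0]
    - [-1,0,0,0,0,0,0]
    - [-1,0,0,0,0,0,0]
    - [-1,0,0,0,0,0,0]
    - [-1,0,0,0,0,0,0]

```text
time_s: 5.85
tcp_pos: [0.4653, 0.1074, 0.2488]
tool_rot: [[0.892, 0.453, 0.0], [0.453, -0.892, -0.0], [0.0, 0.0, -1.0]]
wrist_force: [-0.3, 0.5, -4.8]
finger_gap: 0.0617
finger_force: 79.1
```

```bash
python3 - <<'E'
from h import *
s=sense();c=get_calibration('wrist');print(s['tcp_pos'],s['joint_pos'],s['finger_gap'],s['finger_force'])
im=np.ascontiguousarray(grab_frame('wrist')[:,:,::-1]); cv2.imwrite('pics/w4.png',im)
R,g=cuptop(im,c,np.array([.499,.219,.129]),.07)
R=cv2.resize(R,(420,420)); cv2.imwrite('pics/w4v.png',np.hstack([R,cv2.resize(im,(380,285))[:285] if 0 else cv2.copyMakeBorder(cv2.resize(im,(380,285)),0,135,0,0,cv2.BORDER_CONSTANT)]))
cv2.imwrite('pics/top1.png',grab_frame('top')[:,:,::-1])
E
```

```text
[0.4653 0.1074 0.2488] [-0.0796  0.2604 -0.2814  1.9698  0.0898  0.923  -1.5075] 0.06170228439264569 79.05467391014099
```

View pics/w4v.png

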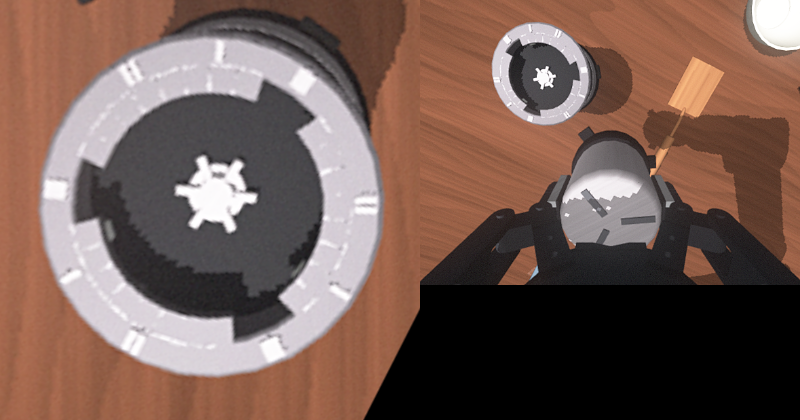

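The rectified view (left, 3 px/mm) shows the collar centred at about (210,206). Its broad marks are at (302,82), (57,190) and (272,348), so the notches are at about -53.7, -173.9 and 66.5 degrees. The cup in hand is at right, with lugs at about (585,133) and (651,162). I'll refine these numerically.

```bash
python3 - <<'E'
from h import *
c=get_calibration('wrist');s=sense();im=cv2.imread('pics/w4.png')
G=np.array([.4992,.2178,.129])
for n,f in (('w','pics/w4.png'),('t','pics/top0.png')):
    I=cv2.imread(f); C=c if n=='w' else get_calibration('top')
    R,g=cuptop(I,C,G,.07); hsv=cv2.cvtColor(R,cv2.COLOR_BGR2HSV)
    w=((hsv[...,1]<50)&(hsv[...,2]>125)).astype(np.uint8)
    w=cv2.morphologyEx(w,cv2.MORPH_OPEN,np.ones((5,5)))
    k=max(cv2.findContours(w,cv2.RETR_EXTERNAL,cv2.CHAIN_APPROX_NONE)[0],key=cv2.contourArea)
    e=cv2.fitEllipse(cv2.convexHull(k)); ctr=G[:2]+g[0,0]+np.array(e[0])/4000
    print(n,ctr,np.array(e[1])/4)
    rel=g+G[:2]-ctr; r=np.hypot(rel[...,0],rel[...,1])
    d=((r>.0485)&(r<.0545)&(hsv[...,2]>225)).astype(np.uint8)
    m,l,st,ce=cv2.connectedComponentsWithStats(d)
    for i in range(1,m):
        if st[i,4]>60: q=rel[l==i].mean(0);print('  mark',st[i,4],round(np.degrees(np.arctan2(q[1],q[0])),1))
# inner dark well notch: dark pixels at radius 40..44
    d=((r>.0395)&(r<.0445)&(hsv[...,2]<100)).astype(np.uint8); m,l,st,ce=cv2.connectedComponentsWithStats(d)
    for i in range(1,m):
        if st[i,4]>300: q=rel[l==i].mean(0);print('  dark',st[i,4],round(np.degrees(np.arctan2(q[1],q[0])),1))
# cup in hand, lug level & top
t=s['tcp_pos']
crop=im[170:370,190:370]; cv2.imwrite('pics/cuph.png',cv2.resize(crop,None,fx=3,fy=3,interpolation=cv2.INTER_CUBIC))
for a in range(62,64+1,2):
  for b in (a,a+120,a-120):
    p=t+[.0435*np.cos(np.radians(b)),.0435*np.sin(np.radians(b)),-.0529]
    print(b,proj(c,p)[0],(proj(c,p)[0]-[190,170])*3)
E
```

```text
w [0.4993 0.2178] [113.4519 114.9094]
  mark 245 -86.9
  mark 192 -119.2
  mark 232 -122.9
  mark 631 -53.6
  mark 581 -174.2
  mark 212 -2.1
  mark 225 1.8
  mark 258 153.1
  mark 238 34.1
  mark 575 119.5
  mark 610 67.1
  dark 1532 -53.6
  dark 1514 -173.6
  dark 1534 66.4
t [0.4983 0.2186] [115.4127 116.095 ]
  dark 578 -53.0
  dark 680 -174.8
  dark 847 66.1
62 [241.8239 188.515 ] [155.4718  55.5449]
182 [255.5989 292.2127] [196.7967 366.6381]
-58 [347.4073 235.5811] [472.2219 196.7433]
64 [239.9239 189.9036] [149.7716  59.7109]
184 [257.5866 292.9692] [202.7599 368.9075]
-56 [347.3276 233.4579] [471.9828 190.3738]
```

View pics/cuph.png

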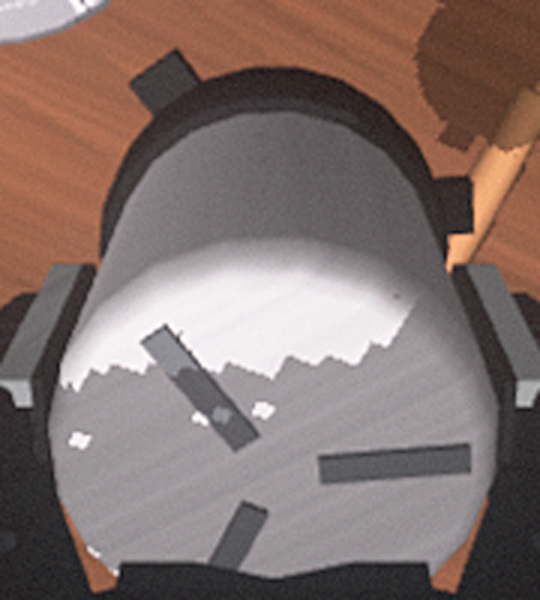

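The cup hangs upright with its lugs at about 62.8 degrees and sits about 1 mm back along the tool's x. The base is centred at about (0.4991, 0.2180) with notches at 66.4 degrees, so I turn about 3.6 degrees counterclockwise and go over it.

step_arm:
  rows:
    - [-1,0.135,-0.139,0,0,0,0]
    - [-1,0.135,-0.139,0,0,0,0]
    - [-1,0.135,-0.139,0,0,0,0]
    - [-1,0.137,-0.139,0,0,0,-0.02]
    - [-1,0,0,0.1,0,0,-0.02]
    - [-1,0,0,0.1,0,0,0]
    - [-1,0,0,0,0,0,0]
    - [-1,0,0,0,0,0,0]

```text
time_s: 6.75
tcp_pos: [0.4999, 0.2185, 0.2189]
tool_rot: [[0.862, 0.508, -0.0], [0.508, -0.862, -0.0], [-0.001, -0.0, -1.0]]
wrist_force: [0.4, 0.1, -3.2]
finger_gap: 0.0617
finger_force: 79.1
```

```bash
python3 - <<'E'
from h import *
s=sense();print(s['tcp_pos'],s['wrist_force'],s['ft_torque'],s['joint_pos'],s['tool_rot'].T@(np.array([.5000,.2185,.205])-s['tcp_pos'])/.15,np.degrees(np.arctan2(s['tool_rot'][1,0],s['tool_rot'][0,0])))
E
```

```text
[0.4999 0.2185 0.2189] [ 0.3949  0.142  -3.1564] [ 0.0254 -0.0258  0.0019] [-0.2469  0.4181 -0.3153  1.8318  0.1592  0.9168 -1.6725] [0.0004 0.0002 0.0925] 30.502485329334203
```

step_arm:
  rows:
    - [-1,0,0,0.06,0,0,0]
    - [-1,0,0,0.06,0,0,0]
    - [-1,0,0,0.06,0,0,0]
    - [-1,0,0,0.02,0,0,0]
    - [-1,0,0,0.02,0,0,0]
    - [-1,0,0,0.02,0,0,0]
    - [-1,0,0,0,0,0,0]
    - [-1,0,0,0,0,0,0]

```text
time_s: 7.55
tcp_pos: [0.5001, 0.2187, 0.1829]
tool_rot: [[0.861, 0.508, 0.0], [0.508, -0.861, 0.0], [0.0, 0.0, -1.0]]
wrist_force: [-0.4, 0.2, -4.8]
finger_gap: 0.0618
finger_force: 79.1
```

step_arm:
  rows:
    - [-1,0,0,0.015,0,0,0]
    - [-1,0,0,0.015,0,0,0]
    - [-1,0,0,0.01,0,0,0]
    - [-1,0,0,0.01,0,0,0]
    - [-1,0,0,0.01,0,0,0]
    - [-1,0,0,0,0,0,0]
    - [-1,0,0,0,0,0,0]
    - [-1,0,0,0,0,0,0]

```text
time_s: 8.35
tcp_pos: [0.5, 0.2186, 0.1738]
tool_rot: [[0.862, 0.508, -0.0], [0.508, -0.862, -0.0], [-0.0, 0.0, -1.0]]
wrist_force: [-0.0, -0.6, -4.4]
finger_gap: 0.062
finger_force: 79.1
```

step_arm:
  rows:
    - [-1,0,0,0.006,0,0,0]
    - [-1,0,0,0.005,0,0,0]
    - [-1,0,0,0.005,0,0,0]
    - [-1,0,0,0,0,0,0]
    - [-1,0,0,0,0,0,0]
    - [-1,0,0,0,0,0,0]
    - [-1,0,0,0,0,0,0]
    - [-1,0,0,0,0,0,0]

```text
time_s: 9.15
tcp_pos: [0.5001, 0.2187, 0.1724]
tool_rot: [[0.861, 0.508, 0.001], [0.508, -0.861, -0.0], [0.0, 0.0, -1.0]]
wrist_force: [-3.5, -2.1, 6.6]
finger_gap: 0.0619
finger_force: 79.9
```

It's fully down: floor contact at TCP z 0.1724. I'll ease off the small side force and start the twist clockwise (+z of the tool).

step_arm:
  rows:
    - [-1,-0.005,0,0,0,0,0]
    - [-1,0,0,0,0,0,0]
    - [-1,0,0,0,0,0,0.04]
    - [-1,0,0,0,0,0,0.04]
    - [-1,0,0,0,0,0,0.04]
    - [-1,0,0,0,0,0,0.04]
    - [-1,0,0,0,0,0,0]
    - [-1,0,0,0,0,0,0]

```text
time_s: 9.95
tcp_pos: [0.5, 0.2183, 0.1724]
tool_rot: [[0.961, 0.278, 0.002], [0.278, -0.961, 0.0], [0.002, 0.0, -1.0]]
wrist_force: [-0.9, -2.5, 6.9]
finger_gap: 0.0619
finger_force: 79.8
```

```bash
python3 - <<'E'
from h import *
s=sense();print(s['tcp_pos'],s['wrist_force'],s['ft_torque'],np.degrees(np.arctan2(s['tool_rot'][1,0],s['tool_rot'][0,0])),s['joint_pos'])
E
```

```text
[0.5    0.2183 0.1724] [-0.8746 -2.4703  6.8842] [-0.3616  0.2849  0.1079] 16.115623682901717 [-0.3061  0.4733 -0.2417  1.8723  0.1518  0.8122 -1.9163]
```

step_arm:
  rows:
    - [-1,0,0,0,0,0,0.04]
    - [-1,0,0,0,0,0,0.04]
    - [-1,0,0,0,0,0,0.04]
    - [-1,0,0,0,0,0,0.04]
    - [-1,0,0,0,0,0,0.04]
    - [-1,0,0,0,0,0,0]
    - [-1,0,0,0,0,0,0]
    - [-1,0,0,0,0,0,0]

```text
time_s: 10.75
tcp_pos: [0.5003, 0.2184, 0.1724]
tool_rot: [[0.999, -0.032, 0.002], [-0.032, -0.999, 0.0], [0.002, -0.0, -1.0]]
wrist_force: [0.1, -2.3, 6.0]
finger_gap: 0.0618
finger_force: 79.7
```

```bash
python3 - <<'E'
from h import *
s=sense();print(s['tcp_pos'],s['wrist_force'],s['ft_torque'],np.degrees(np.arctan2(s['tool_rot'][1,0],s['tool_rot'][0,0])),s['joint_pos'])
c=get_calibration('wrist');im=np.ascontiguousarray(grab_frame('wrist')[:,:,::-1]); cv2.imwrite('pics/w5.png',im)
cv2.imwrite('pics/w5c.png',cv2.resize(im[130:400,150:430],None,fx=2,fy=2))
for a in (-57,-53.6,66.4,-173.6):
  b=np.radians(a-33); print(a,(proj(c,[.4993+.0515*np.cos(b),.2178+.0515*np.sin(b),.129])[0]-[150,130])*2)
b=np.radians(np.array([66.4,-53.6,-173.6])-33)
print((proj(c,np.c_[.4993+.025*np.cos(b),.2178+.025*np.sin(b),0*b+.2])-[150,130])*2)
E
```

```text
[0.5003 0.2184 0.1724] [ 0.1452 -2.2626  6.0385] [-0.4099  0.0359  0.235 ] -1.8450124679952336 [-0.3635  0.4672 -0.1678  1.8755  0.1056  0.8051 -2.1898]
-57 [427.1092 232.0585]
-53.6 [427.3671 223.1818]
66.4 [163.4988 106.2496]
-173.6 [200.6526 361.415 ]
[[189.2835 299.3493]
 [390.0893 379.6261]
 [215.5054 477.7156]]
```

View pics/w5c.png

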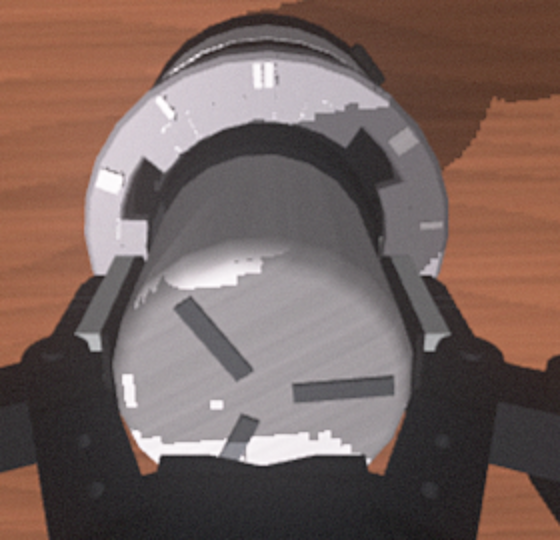

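The picture shows the cup down in the collar with its ribs unmoved in the grip (left rib ends at about (183,303) and (245,375)), so nothing slipped. The lugs are turned 32 degrees past the notches, next to the thin pulse mark at (430,226). The arm is steady, so I'm handing in.

```bash
python3 -c "
from workcell import *
s=sense();print(s['finger_force'],s['joint_velocities'],s['ft_torque']);print(sign_off())"
```

```text
79.7342312335968 [-0.00087009  0.00011214 -0.00082957 -0.00040067 -0.00048229  0.00061469
  0.00217769] [-0.30493695  0.05222848  0.32441327]
the job is handed in; nothing more can be done
None
```

I fitted the cup fully home, twisted it about 32° clockwise to pulse without reaching the lock, and handed the job in with it still gripped at about 80 N and the arm at rest; the sign-off gave no verdict.

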